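Scrape the broken bottle off the draining board

ROBOT

A 7-joint arm with a two-finger parallel gripper is mounted at the origin on the work surface. World frame = base frame: x ahead of the robot, y to its left, z up, the work surface at z = 0. Lengths are in m, angles in rad, forces in N, time in s.
With the tool pointing down it reaches from about 0.35 to 0.9 m from the base axis. Payload 8.1 kg.
Tool frame: the origin (TCP) lies on the centre line of the jaws, within the pads' length; the fingertips stand 25 mm ahead of it and the grasp point (between the pads) lies 6 mm ahead of it; z points along the fingers, x is the direction in which the jaws open and shut, and the axes are right-handed (so a half turn about z gives the same grasp; the last joint's range is limited). The gripper opens to 92 mm and grips with 3 to 60 N. Pads are 19 mm wide; open, the fingers measure 130 mm over their backs; the gripper's body (75 mm by 190 mm) begins 47 mm behind the grasp point.
Start: joints at [1.236, 0.434, 0.025, 1.573, -0.012, 1.134, -0.075], TCP at [0.144, -0.608, 0.222] pointing down, gripper open.
Joint ranges: [-2.62, 2.62], [-0.44, 2.09], [-1.27, 1.32], [0.08, 2.57], [-1.32, 4.46], [0.12, 2], [-2.74, 2.74]. Speed limits (rad/s): [2.22, 2.22, 3.01, 3.01, 3.14, 3.14, 3.14].

INTERFACE

Orientations are given as [roll, pitch, yaw] about the fixed x, y, z axes, in that order (R = Rz(yaw) Ry(pitch) Rx(roll)).
In Python, from bench import read_state, read_camera, camera_params, sign_off gives the robot as it stands. The module is installed in compiled form; this text tells all that it offers.
- The arm moves only by the tool carry_out, never from a script. Its argument "commands" is a list of rows, each a list of 5 numbers: the closure, from 0 (fully open) to 1 (shut), then the shift along the world's x, y, z in m, then the turn about the world's z in rad. A call has 1 to 20 rows; each row is the pose to reach, as a shift and turn from the pose commanded when the call began; what a row does not reach only later rows make up. A row lasts 1/10 s, in which the tool goes at most 50 mm and 8.59 degrees, less where a joint would pass 70% of its speed; a pose out of reach is approached as far as the arm can. A call with a gripper value outside its range is refused whole. The fingers move at their own pace and stop on an object; "grip_force" is the grip in N (left out, the last holds). Time passes only in rows, so rows that repeat a pose let the fingers close. It gives the time, the measured TCP pose, the force and the opening at its end, in the units of the state.
- read_state(): the state, without advancing time (a new reading comes with each control period).
- read_camera(name): name is "scene" or "top" or "wrist"; returns (picture, depth): 400x640x3 uint8, blue, green, red; 400x640 float32, m along the optical axis (not along the pixel's ray), 0 where there is no reading.
- camera_params(name): a dict with "fx", "fy", "cx", "cy" (pixels), "cam_to_world" (4x4, takes a point from camera to world coordinates). Camera axes: x right, y up, looking along -z (the intrinsics and any distortion apply to the point x, -y, -z); pixel columns grow to the right and rows downward; lengths in m; the calibration is good to about 2 mm. A picture is of the moment at which its call begins: read the wrist's pose just before it. camera_params takes no time and is no camera call; for the wrist camera it gives the pose at the moment of the call.
- sign_off(): hands the job in, once; it reports no verdict.
The state is a dict: "t": time; "joints": joint angles; "qvel": joint speeds; "joint_efforts": joint torques, N m; "ee_pos": TCP position; "tool_rot": TCP orientation; "wrist_force": force on the tool from outside, world axes, zero at the start; "ft_torque": the same for the moment, N m; "finger_gap": opening from 0.0 (shut) to 1.0 (fully open).
Only numpy, scipy, OpenCV 4.12 (cv2) and the standard library are available. Lean on these libraries where they do the work, as an engineer would, in place of code of your own. Each camera call takes 0.05 s, during which the arm holds its last target.

TASK

A brown bottle broke on the steel draining board: hold the scraper by its grip and sweep all three pieces of glass off the board into the white tray, which waits under the board's left or right end. Touch the glass only with the scraper, leave the whole bottle standing where it is on the board, and do not knock the other glassware on the bench. Then stand the scraper upright back on its rubber mat and let go of it.

Things in the scene. Friction and masses are not known exactly. Their poses are not given: they have to be found in the camera images.
- board: Fixed flat stainless draining board on four short rubber feet: 240 (x) x 340 (y) mm, no rim on any side. Origin at bench height under its centre; its flat top is 45 mm above the origin, the slab is 12 mm thick. Its y axis runs along its length, towards the tray at one end and the mat at the other; x points away from the robot.
- tray: Fixed open white plastic catch tray, 270 (x) x 150 (y) x 28 mm high, 4 mm walls and floor, standing on the bench, tucked 10 mm under one end of the board (either the +y or the -y end, it differs between starts). Axes parallel to the board's. Origin under its centre, at bench height; its centre is 235 mm from the board's.
- mat: Fixed black rubber mat on the bench, 160 (x) x 130 (y) x 4 mm thick, at the other end of the board, 235 mm between centres. Axes parallel to the board's. Origin under its centre, at bench height; the scraper stands on it at the start.
- scraper: Loose upright scraper, 0.2 kg, on the mat. White blade 96 mm long (x), 12 thick (y), 54 high; a cheek at each end, 6 thick, 56 long (y, 28 to each side of the blade's mid plane), 22 high, so the foot is an H (84 mm between cheeks) that sweeps alike both ways. Origin: centre of its underside; z up.
- scraper_grip (a point): Point inside the scraper's grey grip block, 95 mm above its origin: grip 66 mm long (x), 24 mm thick (y), from 50 to 120 mm above the origin. Grasp it here from above, across the 24 mm.
- shard_long: Loose curved piece of brown bottle wall, lying dome up on the board: 60 mm long (x), about 28 mm wide, 8 mm high, 30 g. Origin at the centre of its underside.
- shard_short: Loose curved piece of brown bottle wall, lying dome up on the board: 46 mm long (x), about 28 mm wide, 8 mm high, 30 g. Origin at the centre of its underside.
- shard_base: Loose round bottom of a brown bottle, lying flat on the board: disc of 56 mm diameter, 8 mm thick, with a low jagged rest of the wall (up to 20 mm high) on part of its edge, 40 g. Origin at the centre of its underside.
- bottle: Whole brown bottle, white cap, loose on the board among the pieces: 60 mm diameter, 110 mm high, 0.35 kg, to be left standing. Origin: centre of its underside. Bottle and pieces lie in a two by two pattern, about 140 mm apart in the board's x and 180 mm in y, each within 20 mm of its place; which is where differs.
- beaker: Bystander: loose glass beaker, 72 mm diameter, 95 mm high, standing on the bench beside the work. Origin at the centre of its underside.
- stubby: Bystander: loose brown bottle with a blank paper label, 62 mm diameter, 120 mm high, standing on the bench. Origin at the centre of its underside.
Not all that is in view belongs to the job. Several things have the shape of the mat; the one meant has the colours described above.

How it is judged:
On the way, in this order (a step that is already met when the one before it is completed fails the run):
1. the scraper has been lifted off its mat (height (world z) of scraper above 0.03 m), for 0.1 s.
2. all three pieces of glass lie in the tray (x of shard_long in the frame of tray between -0.13 and 0.13 m and y of shard_long in the frame of tray between -0.073 and 0.073 m and z of each of shard_long, shard_short, shard_base in the frame of tray below 0.035 m and x of shard_short in the frame of tray between -0.13 and 0.13 m and y of shard_short in the frame of tray between -0.073 and 0.073 m and x of shard_base in the frame of tray between -0.13 and 0.13 m and y of shard_base in the frame of tray between -0.073 and 0.073 m), for 0.2 s.
At the end, for the whole second after the job is handed in: All three pieces lie at rest in the tray (origin inside its walls and less than 35 mm above its underside); the scraper stands upright (within 0.1 rad) at rest on its mat, its centre within 55 mm of the mat's centre; the whole bottle stands upright on the board within 20 mm of where it was (all of step 2 and linear speed of each of shard_long, shard_short, shard_base, scraper below 0.02 m/s and horizontal distance between scraper and mat below 0.055 m and height (world z) of scraper below 0.009 m and angle between each of scraper, bottle's own z axis and vertical below 0.1 rad and distance of bottle from where it was at the start of the episode below 0.02 m); the robot touches nothing.
It fails at once if the robot's fingers or arm touch a piece of glass (contact force between any of the fingers, the arm and shard_long above 0.5 N or contact force between any of the fingers, the arm and shard_short above 0.5 N or contact force between any of the fingers, the arm and shard_base above 0.5 N).
It fails at once if the whole bottle is shifted by more than 20 mm or tipped (distance of bottle from where it was at the start of the episode above 0.02 m or angle between bottle's own z axis and vertical above 0.3 rad).
It fails at once if another thing on the bench is shifted by more than 20 mm (distance of any of beaker, stubby from where it was at the start of the episode above 0.02 m).
It also fails if it takes over 67 s, if anything falls off the work surface, if the arm or the gripper's body presses on something with over 40 N, if the wrist force passes 120 N, or if a joint passes its speed limit or range.

## Working session

There is one attempt and no reset: what is moved stays moved. The work goes in short steps, Python scripts to look and compute and a tool call to move; the robot and the scene stay as the last step left them, time stands still between calls to the robot, and variables do not carry over. Pictures are saved under pics/ and viewed, and the job is handed in when it is done.

Besides the shell and the picture viewer there is one more tool, called as name(argument=value, ...), one argument or row to a line, values as JSON. carry_out: Moves the arm, as the interface text tells. Its arguments: {"type":"object","properties":{"commands":{"type":"array"},"grip_force":{"type":"number"}},"required":["commands"]}

```bash
mkdir -p pics
cat > h.py <<'E'
import numpy as np,cv2
from bench import *
def snap(n,tag):
    p=camera_params(n); im,d=read_camera(n); cv2.imwrite(f'pics/{tag}.png',im); np.savez(f'pics/{tag}.npz',im=im,d=d,T=p['cam_to_world'],k=[p['fx'],p['fy'],p['cx'],p['cy']]); return im,d,p
def world(tag):
    z=np.load(f'pics/{tag}.npz'); d=z['d'];fx,fy,cx,cy=z['k'];v,u=np.mgrid[:d.shape[0],:d.shape[1]]
    P=np.stack([(u-cx)/fx*d,-(v-cy)/fy*d,-d,np.ones_like(d)],-1)@z['T'].T
    P=P[...,:3]; P[d==0]=np.nan; return P,z['im']
E
python3 - <<'E'
from h import *
print(camera_params('top'));
snap('top','t0');snap('scene','s0')
s=read_state();print(s)
E
```

```text
{'fx': 417.1052985321704, 'fy': 417.1052985321704, 'cx': 310.3534234157204, 'cy': 197.49767049681992, 'cam_to_world': array([[ 0.02076023,  0.9905141 , -0.13583386,  0.28713706],
       [-0.99948957,  0.02386142,  0.02124237,  0.05052101],
       [ 0.02428205,  0.13532353,  0.99050387,  1.36030874],
       [ 0.        ,  0.        ,  0.        ,  1.        ]])}
{'t': 0.1, 'joints': array([ 1.23640286,  0.43514778,  0.02500989,  1.57398106, -0.01154898,
        1.1339906 , -0.07509885]), 'qvel': array([ 8.41446670e-05, -7.11379484e-04, -6.59580336e-04, -2.92834963e-03,
       -2.86491012e-03, -1.83808705e-03,  2.94060482e-04]), 'joint_efforts': array([ 3.46444882e-03, -6.69132400e+01,  9.88377593e-01, -3.15150797e+01,
       -6.05705101e-02,  3.74820444e-02,  4.49551283e-05]), 'ee_pos': array([ 0.1433863 , -0.60787156,  0.22173701]), 'tool_rot': array([ 3.14140520e+00,  1.37099986e-03, -1.33908230e+00]), 'wrist_force': array([ 0.38384333,  0.48183959, -0.05475149]), 'ft_torque': array([-0.06357929,  0.03983875,  0.04293638]), 'finger_gap': 0.9983061700510576}
```

View pics/t0.png

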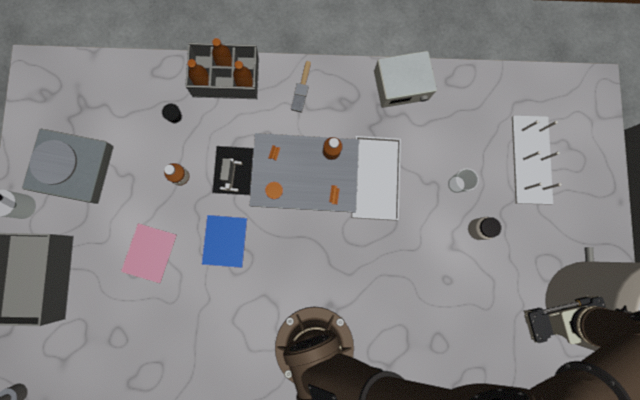

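View pics/s0.png

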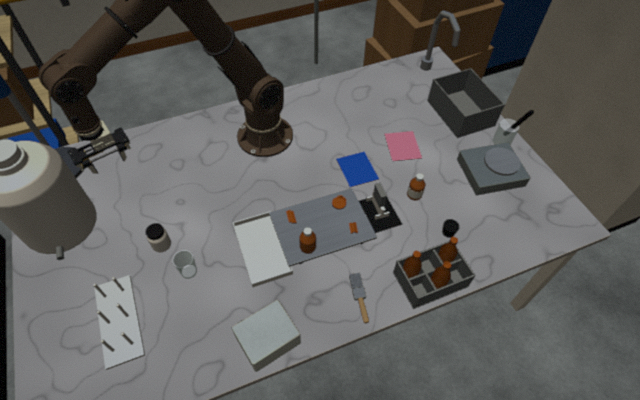

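Run:
```python
from h import *
P,im=world('t0')
cv2.imwrite('pics/c0.png',cv2.resize(im[120:230,200:410],None,fx=3.8,fy=3.8,interpolation=cv2.INTER_CUBIC))
hsv=cv2.cvtColor(im,cv2.COLOR_BGR2HSV)
m=((hsv[...,0]<15)&(hsv[...,1]>130)).astype(np.uint8); 
n,l,s,c=cv2.connectedComponentsWithStats(m)
for i in range(1,n):
    if s[i,4]>25 and 120<c[i,1]<240:
        q=P[l==i]; r=cv2.minAreaRect(q[:,:2].astype(np.float32)); print(c[i].round(),s[i,4],np.nanmedian(q,0).round(3),'z',np.nanmin(q[:,2]).round(3),np.nanmax(q[:,2]).round(3),[np.round(x,3) for x in r])
for u,v in [(300,200),(380,180),(217,190),(229,175),(229,160),(229,188),(252,135),(250,206),(358,138),(355,210),(460,180),(175,175),(214,148),(213,193)]:
    print(u,v,P[v,u].round(3))
q=P[130:215,205:410].reshape(-1,3); 
b=q[(q[:,2]>.038)&(q[:,2]<.05)&(q[:,1]<.19)]; print('board',cv2.minAreaRect(b[:,:2].astype(np.float32)),np.median(b[:,2]))
b=q[(q[:,2]>.035)&(q[:,1]>.185)]
for z0,z1 in [(.035,.065),(.085,.14)]:
    b=q[(q[:,2]>z0)&(q[:,2]<z1)&(q[:,1]>.19)]; print(len(b),b.min(0) if len(b) else 0,b.max(0) if len(b) else 0)
```

```text
[331. 150.] 207 [ 0.603 -0.036  0.118] z 0.067 0.138 [array([ 0.616, -0.04 ]), array([0.053, 0.046]), np.float64(73.262)]
[274. 152.] 89 [0.608 0.142 0.052] z 0.045 0.058 [array([0.61 , 0.143]), array([0.023, 0.041]), np.float64(75.241)]
[176. 174.] 188 [0.523 0.437 0.084] z 0.067 0.102 [array([0.526, 0.443]), array([0.04 , 0.054]), np.float64(46.136)]
[274. 190.] 213 [0.488 0.139 0.052] z 0.044 0.07 [array([0.488, 0.139]), array([0.052, 0.036]), np.float64(32.457)]
[334. 194.] 123 [ 0.478 -0.052  0.051] z 0.043 0.06 [array([ 0.478, -0.049]), array([0.021, 0.054]), np.float64(74.485)]
300 200 [0.459 0.055 0.041]
380 180 [ 0.537 -0.208  0.004]
217 190 [0.49  0.327 0.005]
229 175 [0.523 0.273 0.104]
229 160 [0.565 0.272 0.123]
229 188 [0.491 0.28  0.051]
252 135 [0.68  0.221 0.002]
250 206 [ 0.441  0.219 -0.004]
358 138 [ 0.676 -0.133  0.012]
355 210 [ 0.43  -0.12   0.049]
460 180 [ 0.544 -0.476  0.003]
175 175 [0.521 0.44  0.092]
214 148 [0.631 0.345 0.003]
213 193 [ 0.481  0.341 -0.003]
board ((0.5508003830909729, 0.03315706551074982), (0.3215979039669037, 0.24110525846481323), 88.03517150878906) 0.04389445392541891
553 [0.43637058 0.19004063 0.03625748] [0.67630638 0.2925411  0.06402699]
229 [0.50371904 0.26797994 0.08534773] [0.57229508 0.29651937 0.12791686]
```

View pics/c0.png

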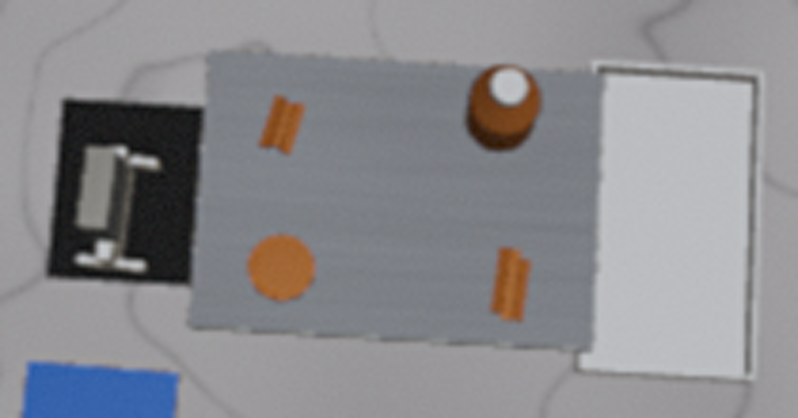

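Run:
```python
from h import *
P,im=world('t0')
q=P[125:222,205:365].reshape(-1,3)
b=q[(q[:,2]>.037)&(q[:,2]<.05)&(q[:,1]<.235)]; print('board',cv2.minAreaRect(b[:,:2].astype(np.float32)))
q=P[140:200,205:260].reshape(-1,3)
b=q[(q[:,2]>.108)]; print('grip',cv2.minAreaRect(b[:,:2].astype(np.float32)),len(b),b.mean(0))
sub=np.zeros(im.shape[:2],bool); sub[140:200,205:260]=1
g=im.max(2)
b=P[sub&(g<45)]; b=b[b[:,2]<.02]; print('mat',cv2.minAreaRect(b[:,:2].astype(np.float32)),np.median(b[:,2]),b.min(0),b.max(0))
sub[:]=0; sub[125:230,357:405]=1
b=P[sub&(im.min(2)>175)]; b=b[b[:,2]<.06];print('tray',cv2.minAreaRect(b[:,:2].astype(np.float32)),b.min(0),b.max(0),np.median(b[:,2]))
# bottle cap
sub[:]=0; sub[135:160,320:345]=1
b=P[sub&(P[...,2]>.14)];print('cap',b.mean(0),len(b))
```

```text
board ((0.5513198375701904, 0.04248735308647156), (0.3402831256389618, 0.24150381982326508), 88.03517150878906)
grip ((0.5380183458328247, 0.2819543778896332), (0.024828579276800156, 0.0672619566321373), 85.26530456542969) 193 [0.53664254 0.28119133 0.12122157]
mat ((0.559222936630249, 0.279733806848526), (0.11925950646400452, 0.15372943878173828), 88.0027084350586) 0.002859633855260446 [ 0.48200852  0.21804863 -0.0043289 ] [0.63692901 0.34166649 0.01185132]
tray ((0.54276442527771, -0.19542327523231506), (0.1439160853624344, 0.2675807476043701), 88.07820129394531) [ 0.40682225 -0.27170338 -0.0064078 ] [ 0.6788927  -0.12799243  0.03471356] 0.003102545506615373
cap [ 0.61981469 -0.0409254   0.15251431] 75
```

carry_out(
  commands=[
    [0, 0.03, 0.03, 0.01, 0.14],
    [0, 0.06, 0.06, 0.02, 0.28],
    [0, 0.1, 0.09, 0.03, 0.42],
    [0, 0.13, 0.12, 0.04, 0.56],
    [0, 0.16, 0.15, 0.05, 0.7],
    [0, 0.2, 0.18, 0.06, 0.84],
    [0, 0.23, 0.21, 0.07, 0.98],
    [0, 0.26, 0.24, 0.08, 1.12],
    [0, 0.29, 0.27, 0.08, 1.26],
    [0, 0.32, 0.3, 0.08, 1.4],
    [0, 0.33, 0.34, 0.08, 1.54],
    [0, 0.34, 0.38, 0.08, 1.68],
    [0, 0.35, 0.42, 0.08, 1.82],
    [0, 0.36, 0.46, 0.08, 1.96],
    [0, 0.37, 0.5, 0.08, 2.1],
    [0, 0.37, 0.54, 0.08, 2.24],
    [0, 0.37, 0.58, 0.08, 2.38],
    [0, 0.37, 0.62, 0.08, 2.52],
    [0, 0.37, 0.66, 0.08, 2.66],
    [0, 0.37, 0.7, 0.08, 2.8],
  ],
)

```text
t: 2.1
ee_pos: [0.5131, 0.093, 0.3023]
tool_rot: [-3.141, 0.0, 1.466]
wrist_force: [0.6, -0.4, -0.0]
finger_gap: 1.001
```

carry_out(
  commands=[
    [0, -0.01, 0.03, 0.0, 0.01],
    [0, -0.01, 0.06, 0.0, 0.03],
    [0, -0.01, 0.09, 0.0, 0.03],
    [0, -0.01, 0.1, 0, 0.03],
    [0, -0.01, 0.1, 0, 0.03],
    [0, -0.01, 0.1, 0, 0.03],
  ],
)

```text
t: 2.7
ee_pos: [0.5037, 0.1905, 0.3021]
tool_rot: [-3.141, 0.001, 1.49]
wrist_force: [0.7, -0.8, -0.1]
finger_gap: 1.0
```

Run:
```python
from h import *
s=read_state();print(s['ee_pos'],s['tool_rot'],s['joints'])
snap('wrist','w0');snap('top','t1')
P,im=world('w0')
hsv=cv2.cvtColor(im,cv2.COLOR_BGR2HSV)
q=P.reshape(-1,3)
print(np.nanmin(q,0),np.nanmax(q,0))
b=q[(q[:,2]>.115)&(q[:,2]<.14)&(q[:,1]>.2)]
if len(b): print('grip',cv2.minAreaRect(b[:,:2].astype(np.float32)),len(b))
```

```text
[0.50371008 0.19049945 0.30207386] [-3.14109991e+00  9.94411300e-04  1.49015968e+00] [ 0.18251219  0.36018973 -0.86937715  1.60944955  0.2832026   1.30527856
  0.75963847]
[ 0.27526641 -0.34720895 -0.00444979] [0.87210607 0.69620448 0.41533636]
grip ((0.5417553782463074, 0.36562803387641907), (0.1941300332546234, 0.06470109522342682), 85.05813598632812) 1846
```

View pics/w0.png

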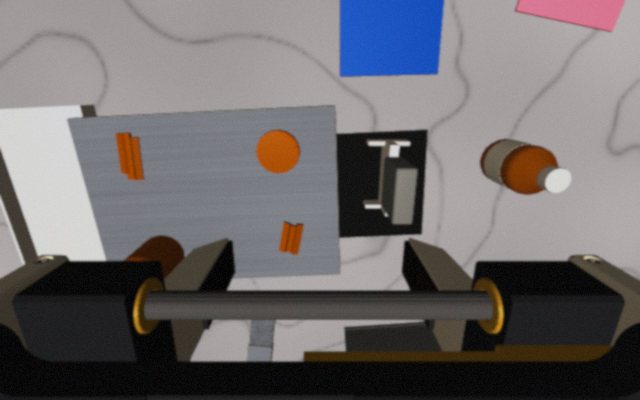

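Run:
```python
from h import *
P,im=world('w0')
def rect(b): return [np.round(x,4) for x in cv2.minAreaRect(b[:,:2].astype(np.float32))],len(b),np.nanmedian(b,0).round(4)
sub=np.zeros(im.shape[:2],bool)
sub[130:238,365:425]=1
for z0,z1 in [(.112,.14),(.118,.14)]:
  b=P[sub&(P[...,2]>z0)&(P[...,2]<z1)]; print('grip',rect(b))
g=im.max(2)
b=P[120:245,330:435][g[120:245,330:435]<45]; b=b[b[:,2]<.02]; print('mat',rect(b))
b=P[100:280,60:350].reshape(-1,3); b=b[(b[:,2]>.037)&(b[:,2]<.049)]; print('board',rect(b))
hsv=cv2.cvtColor(im,cv2.COLOR_BGR2HSV)
m=((hsv[...,0]<15)&(hsv[...,1]>130)).astype(np.uint8)
n,l,s,c=cv2.connectedComponentsWithStats(m)
for i in range(1,n):
    if s[i,4]>60: print(c[i].round(),rect(P[l==i]),P[l==i][:,2].min(),P[l==i][:,2].max())
```

```text
grip ([array([0.5345, 0.2811]), array([0.0244, 0.0647]), np.float64(84.9574)], 1332, array([0.532 , 0.2799, 0.1229]))
grip ([array([0.5346, 0.2812]), array([0.0244, 0.0645]), np.float64(85.0877)], 1248, array([0.5325, 0.2802, 0.123 ]))
mat ([array([0.5565, 0.2765]), array([0.125 , 0.1567]), np.float64(87.9657)], 5587, array([0.5461, 0.2558, 0.0032]))
board ([array([0.5487, 0.0404]), array([0.3406, 0.2405]), np.float64(88.021)], 34355, array([0.5259, 0.0562, 0.0444]))
[278. 151.] ([array([nan, nan]), array([0., 0.]), np.float64(0.0)], 1450, array([0.4848, 0.1384, 0.0525])) nan nan
[129. 156.] ([array([ 0.476 , -0.0535]), array([0.0247, 0.0601]), np.float64(79.3044)], 938, array([ 0.4754, -0.0514,  0.0516])) nan nan
[525. 168.] ([array([0.5247, 0.4405]), array([0.0397, 0.0563]), np.float64(57.9537)], 1797, array([0.5211, 0.4341, 0.0833])) nan nan
[291. 238.] ([array([0.6072, 0.142 ]), array([0.0256, 0.0455]), np.float64(71.5474)], 555, array([0.6069, 0.1418, 0.0515])) nan nan
[159. 254.] ([array([0.5461, 0.0576]), array([0.0495, 0.2358]), np.float64(34.1732)], 1172, array([ 0.5953, -0.0226,  0.0866])) nan nan
```

carry_out(
  commands=[
    [0, 0.02, 0.045, 0, 0],
    [0, 0.032, 0.091, 0, -0.005],
    [0, 0.032, 0.091, 0, -0.005],
    [0, 0.032, 0.091, -0.04, -0.005],
    [0, 0.032, 0.091, -0.08, -0.005],
    [0, 0.032, 0.091, -0.12, -0.005],
    [0, 0.032, 0.091, -0.15, -0.005],
    [0, 0.032, 0.091, -0.175, -0.005],
    [0, 0.032, 0.091, -0.19, -0.005],
    [0, 0.032, 0.091, -0.197, -0.005],
    [0, 0.032, 0.091, -0.197, -0.005],
    [0, 0.032, 0.091, -0.197, -0.005],
  ],
)

```text
t: 4.0
ee_pos: [0.5362, 0.283, 0.1066]
tool_rot: [3.14, -0.001, 1.486]
wrist_force: [-0.4, -0.9, 1.2]
finger_gap: 0.998
```

carry_out(
  commands=[
    [1, 0, 0, 0, 0],
    [1, 0, 0, 0, 0],
    [1, 0, 0, 0, 0],
    [1, 0, 0, 0, 0],
    [1, 0, 0, 0, 0],
    [1, 0, 0, 0, 0],
    [1, 0, 0, 0, 0],
    [1, 0, 0, 0, 0],
  ],
  grip_force=45,
)

```text
t: 4.8
ee_pos: [0.5355, 0.2827, 0.1054]
tool_rot: [-3.142, -0.0, 1.486]
wrist_force: [0.4, -1.2, -0.6]
finger_gap: 0.352
```

Run:
```python
from h import *
s=read_state();print(s['ee_pos'],s['tool_rot'],s['joints'],s['wrist_force'],s['finger_gap'])
```

```text
[0.53552889 0.28269485 0.10540524] [-3.14154325e+00 -1.11411039e-05  1.48593833e+00] [-0.07283668  0.64349183 -0.75917233  1.70808283  0.51308097  0.99962486
  0.46812316] [ 0.43109168 -1.22981258 -0.61472691] 0.35166873640997837
```

carry_out(
  commands=[
    [1, 0, 0, 0, 0],
    [1, 0, 0, 0, 0],
    [1, 0, 0, 0, 0],
  ],
)

```text
t: 5.1
ee_pos: [0.5355, 0.2827, 0.1054]
tool_rot: [-3.142, -0.0, 1.486]
wrist_force: [0.2, -0.7, -0.1]
finger_gap: 0.254
```

carry_out(
  commands=[
    [1, 0, 0, 0.02, 0],
    [1, 0, 0, 0.04, 0],
    [1, 0, 0, 0.06, 0],
    [1, 0, 0, 0.08, 0],
    [1, 0, 0, 0.08, 0],
    [1, 0, 0, 0.08, 0],
  ],
)

```text
t: 5.7
ee_pos: [0.5355, 0.2824, 0.185]
tool_rot: [3.142, 0.0, 1.486]
wrist_force: [-1.1, 0.7, -2.1]
finger_gap: 0.255
```

Run:
```python
from h import *
s=read_state();print(s['ee_pos'],s['tool_rot'],s['joints'],s['wrist_force'],s['finger_gap'])
snap('wrist','w1');snap('scene','s1')
im=cv2.imread('pics/s1.png');cv2.imwrite('pics/s1c.png',cv2.resize(im[140:300,200:460],None,fx=3,fy=3))
```

```text
[0.53548388 0.28242122 0.18496485] [3.14150038e+00 3.33023230e-04 1.48571609e+00] [-0.04187518  0.56459355 -0.80543341  1.62274243  0.4380233   1.14412449
  0.53101401] [-1.06691177  0.73535972 -2.08673242] 0.2545237718933286
```

View pics/w1.png

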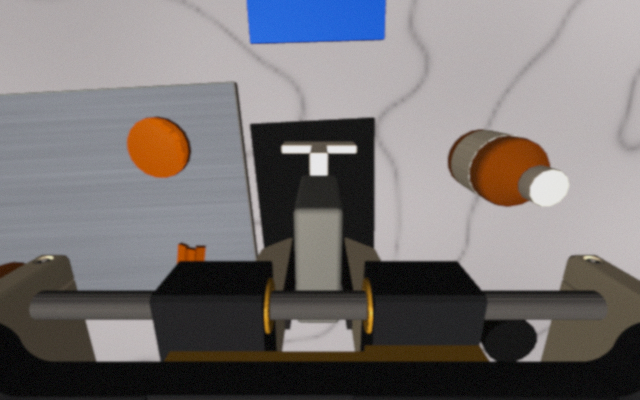

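View pics/s1c.png

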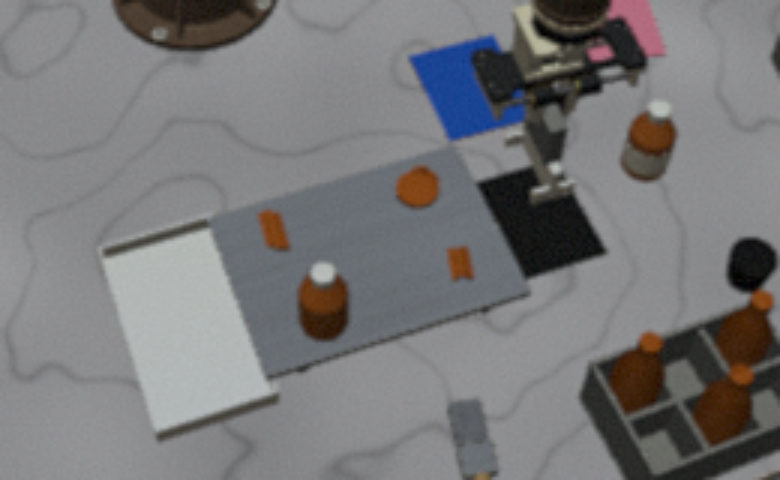

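carry_out(
  commands=[
    [1, 0, -0.02, 0.01, 0.02],
    [1, -0.02, -0.06, 0.01, 0.05],
    [1, -0.04, -0.1, 0.01, 0.05],
    [1, -0.056, -0.14, 0.01, 0.05],
    [1, -0.056, -0.18, 0.01, 0.05],
    [1, -0.056, -0.22, 0.01, 0.05],
    [1, -0.056, -0.25, 0.01, 0.05],
    [1, -0.056, -0.268, 0.01, 0.05],
    [1, -0.056, -0.268, 0.01, 0.05],
    [1, -0.056, -0.268, 0.0, 0.05],
    [1, -0.056, -0.268, -0.02, 0.05],
    [1, -0.056, -0.268, -0.03, 0.05],
    [1, -0.056, -0.268, -0.036, 0.05],
    [1, -0.056, -0.268, -0.037, 0.05],
    [1, -0.056, -0.268, -0.037, 0.05],
  ],
)

```text
t: 7.3
ee_pos: [0.4797, 0.0152, 0.1485]
tool_rot: [3.142, -0.0, 1.537]
wrist_force: [0.4, -0.7, -1.5]
finger_gap: 0.253
```

```bash
cat > st.py <<'E'
from h import *
import sys
s=read_state();print(s['t'],s['ee_pos'].round(4),s['tool_rot'].round(3),s['joints'].round(2),s['wrist_force'].round(1),s['finger_gap'].round(3))
C=np.array([.550,.0415]);a=.0345;d=s['ee_pos'][:2]-C
print('board frame',(d@[np.cos(a),-np.sin(a)]).round(4),(d@[np.sin(a),np.cos(a)]).round(4))
if len(sys.argv)>1:
    t=sys.argv[1]; snap('scene',t)
    im=cv2.imread(f'pics/{t}.png');cv2.imwrite(f'pics/{t}c.png',cv2.resize(im[140:300,200:460],None,fx=3,fy=3))
E
python3 st.py s2
```

```text
Traceback (most recent call last):
  File "st.py", line 3, in <module>
    s=read_state();print(s['t'],s['ee_pos'].round(4),s['tool_rot'].round(3),s['joints'].round(2),s['wrist_force'].round(1),s['finger_gap'].round(3))
                                                                                                                           ^^^^^^^^^^^^^^^^^^^^^
AttributeError: 'float' object has no attribute 'round'
```

```bash
sed -i "s/s\['finger_gap'\].round(3)/round(s['finger_gap'],3)/" st.py; python3 st.py s2
```

```text
7.3 [0.4797 0.0152 0.1485] [ 3.142 -0.     1.537] [ 0.51  0.41 -0.85  1.96  0.38  0.93  1.01] [ 0.4 -0.7 -1.5] 0.253
board frame -0.0694 -0.0287
```

View pics/s2c.png

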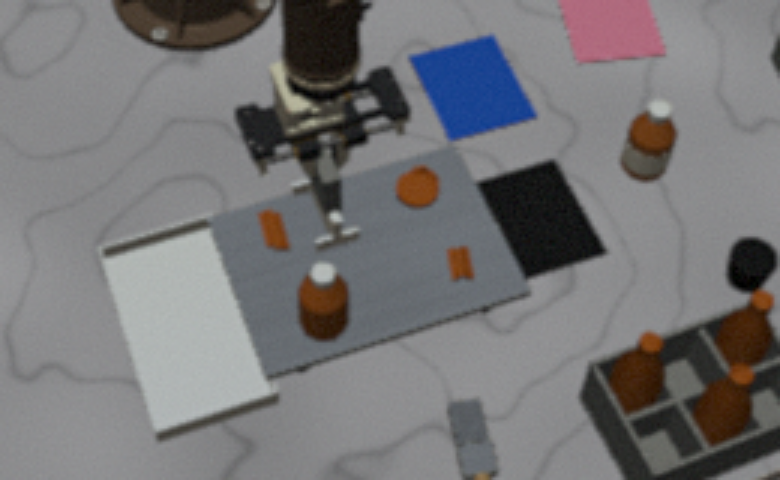

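carry_out(
  commands=[
    [1, 0, -0.01, 0, 0],
    [1, -0.001, -0.02, 0, 0],
    [1, -0.001, -0.03, 0, 0],
    [1, -0.001, -0.04, 0, 0],
    [1, -0.002, -0.05, 0, 0],
    [1, -0.002, -0.062, 0, 0],
    [1, -0.003, -0.074, 0, 0],
    [1, -0.003, -0.086, 0, 0],
    [1, -0.003, -0.098, 0, 0],
    [1, -0.004, -0.11, 0, 0],
    [1, -0.004, -0.122, 0, 0],
    [1, -0.005, -0.134, 0, 0],
    [1, -0.005, -0.146, 0, 0],
    [1, -0.005, -0.158, 0, 0],
    [1, -0.006, -0.17, 0, 0],
    [1, -0.006, -0.18, 0, 0],
    [1, -0.006, -0.18, 0, 0],
  ],
)

```text
t: 9.05
ee_pos: [0.4734, -0.1671, 0.1483]
tool_rot: [-3.141, 0.0, 1.534]
wrist_force: [-0.2, -0.0, -2.3]
finger_gap: 0.258
```

```bash
python3 st.py s3
```

```text
9.05 [ 0.4734 -0.1671  0.1483] [-3.141  0.     1.534] [ 0.85  0.44 -0.81  1.91  0.39  0.95  1.38] [-0.2 -0.  -2.3] 0.258
board frame -0.0694 -0.2111
```

View pics/s3c.png

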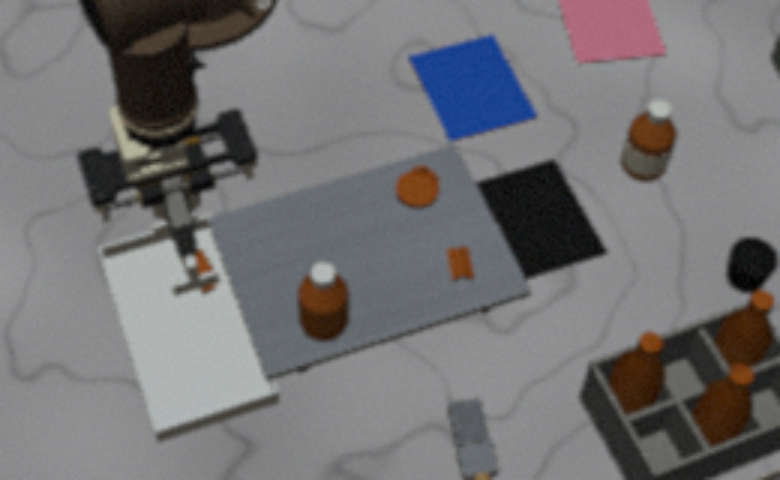

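carry_out(
  commands=[
    [1, 0, 0.0, 0.025, 0],
    [1, 0, 0.02, 0.05, 0],
    [1, 0.002, 0.06, 0.05, 0],
    [1, 0.004, 0.1, 0.05, 0],
    [1, 0.006, 0.14, 0.05, 0],
    [1, 0.008, 0.18, 0.05, 0],
    [1, 0.01, 0.22, 0.05, 0],
    [1, 0.012, 0.26, 0.05, 0],
    [1, 0.014, 0.3, 0.05, 0],
    [1, 0.015, 0.34, 0.05, 0],
    [1, 0.015, 0.365, 0.05, 0],
    [1, 0.015, 0.376, 0.05, 0],
    [1, 0.015, 0.376, 0.05, 0],
    [1, 0.015, 0.376, 0.03, 0],
    [1, 0.015, 0.376, 0.01, 0],
    [1, 0.015, 0.376, 0.0, 0],
    [1, 0.015, 0.376, 0.0, 0],
  ],
)

```text
t: 10.8
ee_pos: [0.4883, 0.2092, 0.1476]
tool_rot: [-3.14, 0.001, 1.535]
wrist_force: [0.4, -0.3, -1.9]
finger_gap: 0.257
```

```bash
python3 st.py s4
```

```text
10.8 [0.4883 0.2092 0.1476] [-3.140e+00  1.000e-03  1.535e+00] [ 0.11  0.5  -0.85  1.84  0.45  1.    0.61] [ 0.4 -0.3 -1.9] 0.257
board frame -0.0674 0.1655
```

View pics/s4c.png

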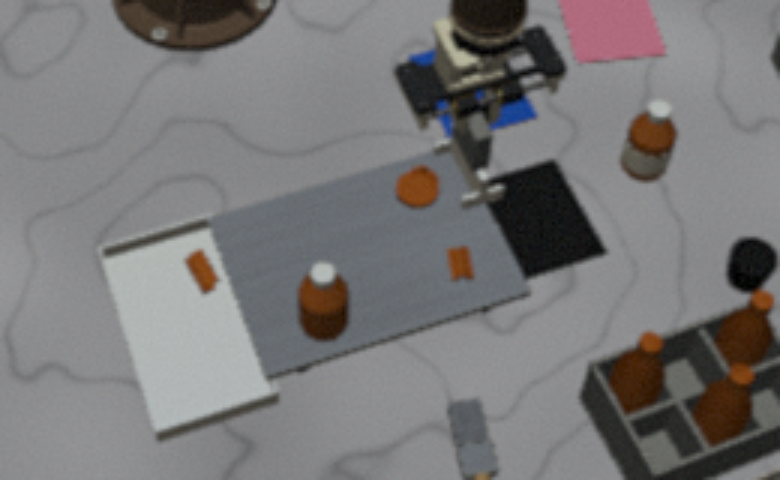

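carry_out(
  commands=[
    [1, 0, -0.01, 0, 0],
    [1, -0.001, -0.02, 0, 0],
    [1, -0.001, -0.03, 0, 0],
    [1, -0.001, -0.04, 0, 0],
    [1, -0.002, -0.052, 0, 0],
    [1, -0.002, -0.066, 0, 0],
    [1, -0.003, -0.082, 0, 0],
    [1, -0.003, -0.1, 0, 0],
    [1, -0.004, -0.118, 0, 0],
    [1, -0.005, -0.136, 0, 0],
    [1, -0.005, -0.154, 0, 0],
    [1, -0.006, -0.172, 0, 0],
    [1, -0.007, -0.19, 0, 0],
    [1, -0.007, -0.208, 0, 0],
    [1, -0.008, -0.226, 0, 0],
    [1, -0.008, -0.24, 0, 0],
    [1, -0.009, -0.25, 0, 0],
  ],
)

```text
t: 12.55
ee_pos: [0.4794, -0.0408, 0.1485]
tool_rot: [3.142, 0.0, 1.535]
wrist_force: [0.1, 1.1, -2.7]
finger_gap: 0.258
```

```bash
python3 st.py s5
```

```text
12.55 [ 0.4794 -0.0408  0.1485] [3.142 0.    1.535] [ 0.64  0.42 -0.87  1.96  0.4   0.94  1.11] [ 0.1  1.1 -2.7] 0.258
board frame -0.0677 -0.0847
```

View pics/s5c.png

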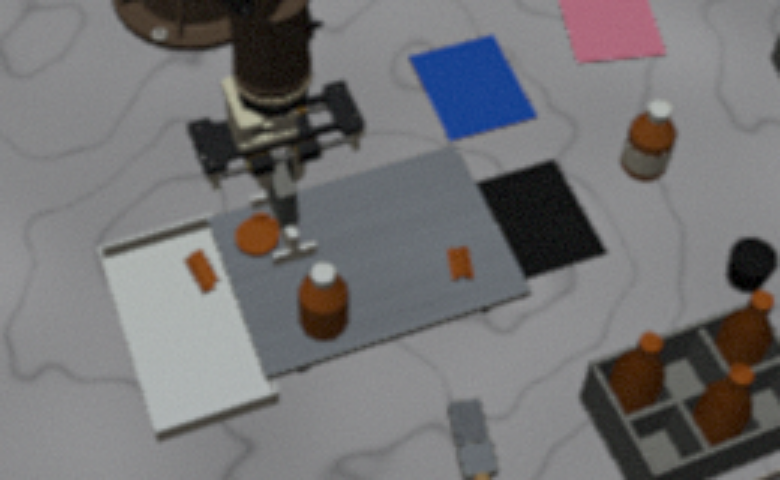

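carry_out(
  commands=[
    [1, 0, -0.012, 0, 0],
    [1, -0.001, -0.027, 0, 0],
    [1, -0.001, -0.042, 0, 0],
    [1, -0.002, -0.06, 0, 0],
    [1, -0.002, -0.08, 0, 0],
    [1, -0.003, -0.1, 0, 0],
    [1, -0.004, -0.118, 0, 0],
    [1, -0.005, -0.128, 0, 0],
    [1, -0.005, -0.132, 0, 0],
    [1, -0.005, -0.132, 0, 0],
  ],
)

```text
t: 13.6
ee_pos: [0.4746, -0.1712, 0.1484]
tool_rot: [3.142, -0.0, 1.536]
wrist_force: [0.2, -0.1, -2.2]
finger_gap: 0.255
```

```bash
python3 st.py s6
```

```text
13.6 [ 0.4746 -0.1712  0.1484] [ 3.142 -0.     1.536] [ 0.87  0.45 -0.84  1.91  0.41  0.96  1.38] [ 0.2 -0.1 -2.2] 0.255
board frame -0.068 -0.2152
```

View pics/s6c.png

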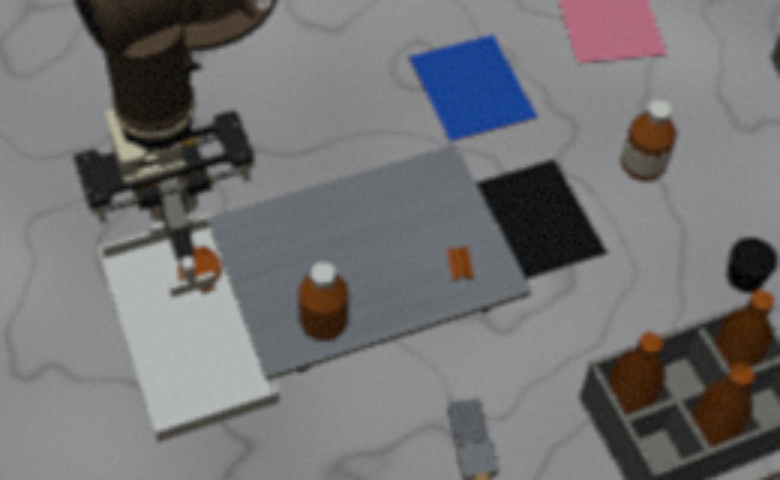

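carry_out(
  commands=[
    [1, 0, 0.0, 0.025, 0],
    [1, 0, 0.02, 0.05, 0],
    [1, 0.002, 0.06, 0.06, 0],
    [1, 0.004, 0.1, 0.06, 0],
    [1, 0.006, 0.14, 0.06, 0],
    [1, 0.008, 0.18, 0.06, 0],
    [1, 0.01, 0.22, 0.06, 0],
    [1, 0.02, 0.26, 0.06, 0],
    [1, 0.04, 0.3, 0.06, 0],
    [1, 0.07, 0.34, 0.06, 0],
    [1, 0.1, 0.365, 0.06, 0],
    [1, 0.125, 0.381, 0.06, 0],
    [1, 0.136, 0.381, 0.06, 0],
    [1, 0.136, 0.381, 0.06, 0],
    [1, 0.136, 0.381, 0.04, 0],
    [1, 0.136, 0.381, 0.02, 0],
    [1, 0.136, 0.381, 0.005, 0],
    [1, 0.136, 0.381, 0.0, 0],
    [1, 0.136, 0.381, 0.0, 0],
  ],
)

```text
t: 15.55
ee_pos: [0.6099, 0.2091, 0.1481]
tool_rot: [-3.14, 0.001, 1.536]
wrist_force: [-0.3, 0.5, -1.6]
finger_gap: 0.256
```

```bash
python3 st.py s7
```

```text
15.55 [0.6099 0.2091 0.1481] [-3.140e+00  1.000e-03  1.536e+00] [ 0.09  0.67 -0.81  1.56  0.52  1.14  0.7 ] [-0.3  0.5 -1.6] 0.256
board frame 0.0541 0.1696
```

View pics/s7c.png

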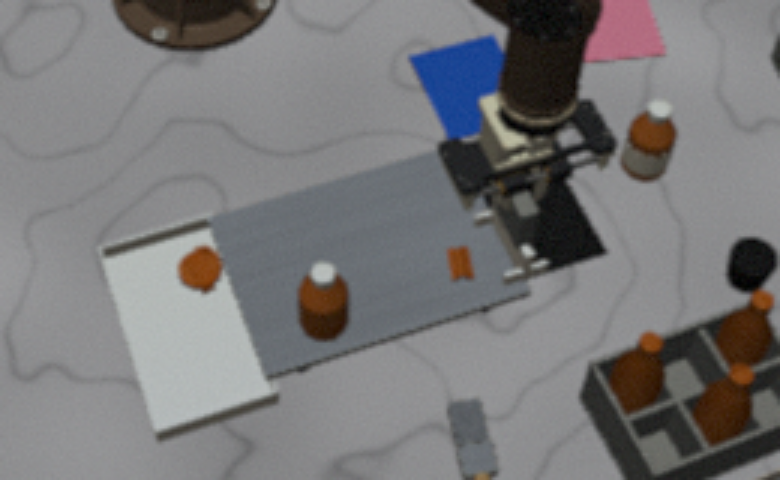

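carry_out(
  commands=[
    [1, 0, -0.01, 0, 0],
    [1, -0.001, -0.02, 0, 0],
    [1, -0.001, -0.03, 0, 0],
    [1, -0.001, -0.038, 0, 0],
    [1, -0.002, -0.046, 0, 0],
    [1, -0.002, -0.054, 0, 0],
    [1, -0.007, -0.062, 0, 0],
    [1, -0.014, -0.07, 0, 0],
    [1, -0.023, -0.077, 0, 0],
    [1, -0.033, -0.084, 0, 0],
    [1, -0.043, -0.091, 0, 0],
    [1, -0.053, -0.098, 0, 0],
    [1, -0.063, -0.105, 0, 0],
    [1, -0.073, -0.112, 0, 0],
    [1, -0.082, -0.119, 0, 0],
    [1, -0.09, -0.127, 0, 0],
    [1, -0.094, -0.135, 0, 0],
    [1, -0.095, -0.14, 0, 0],
  ],
)

```text
t: 17.4
ee_pos: [0.5152, 0.0687, 0.1485]
tool_rot: [-3.142, 0.0, 1.535]
wrist_force: [0.9, 0.1, -2.3]
finger_gap: 0.257
```

```bash
python3 st.py s8
```

```text
17.4 [0.5152 0.0687 0.1485] [-3.142  0.     1.535] [ 0.41  0.5  -0.89  1.87  0.46  0.99  0.86] [ 0.9  0.1 -2.3] 0.257
board frame -0.0357 0.0259
```

View pics/s8c.png

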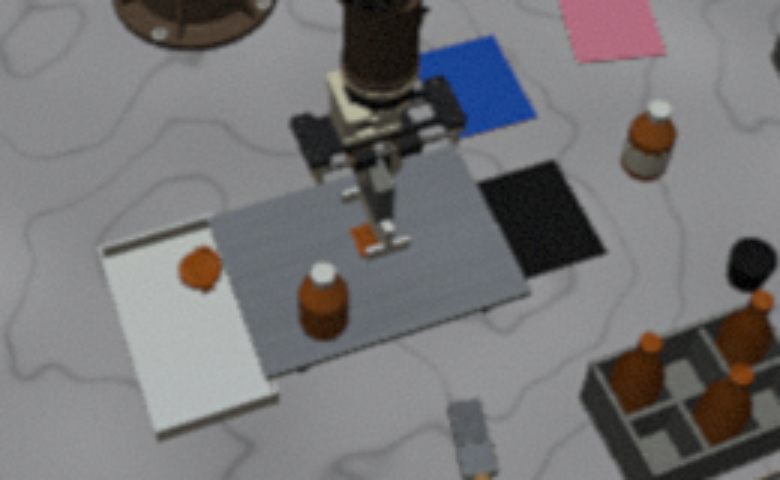

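carry_out(
  commands=[
    [1, 0, -0.01, 0, 0],
    [1, -0.001, -0.022, 0, 0],
    [1, -0.001, -0.034, 0, 0],
    [1, -0.002, -0.047, 0, 0],
    [1, -0.002, -0.06, 0, 0],
    [1, -0.003, -0.073, 0, 0],
    [1, -0.003, -0.086, 0, 0],
    [1, -0.003, -0.099, 0, 0],
    [1, -0.004, -0.112, 0, 0],
    [1, -0.004, -0.125, 0, 0],
    [1, -0.005, -0.138, 0, 0],
    [1, -0.005, -0.151, 0, 0],
    [1, -0.006, -0.164, 0, 0],
    [1, -0.006, -0.178, 0, 0],
    [1, -0.007, -0.192, 0, 0],
    [1, -0.007, -0.208, 0, 0],
    [1, -0.008, -0.222, 0, 0],
    [1, -0.008, -0.232, 0, 0],
    [1, -0.008, -0.236, 0, 0],
    [1, -0.008, -0.236, 0, 0],
  ],
)

```text
t: 19.45
ee_pos: [0.5075, -0.1668, 0.1484]
tool_rot: [-3.142, -0.0, 1.535]
wrist_force: [-0.2, -0.0, -2.7]
finger_gap: 0.255
```

```bash
python3 st.py s9
```

```text
19.45 [ 0.5075 -0.1668  0.1484] [-3.142 -0.     1.535] [ 0.84  0.51 -0.87  1.84  0.46  1.01  1.32] [-0.2 -0.  -2.7] 0.255
board frame -0.0353 -0.2096
```

View pics/s9c.png

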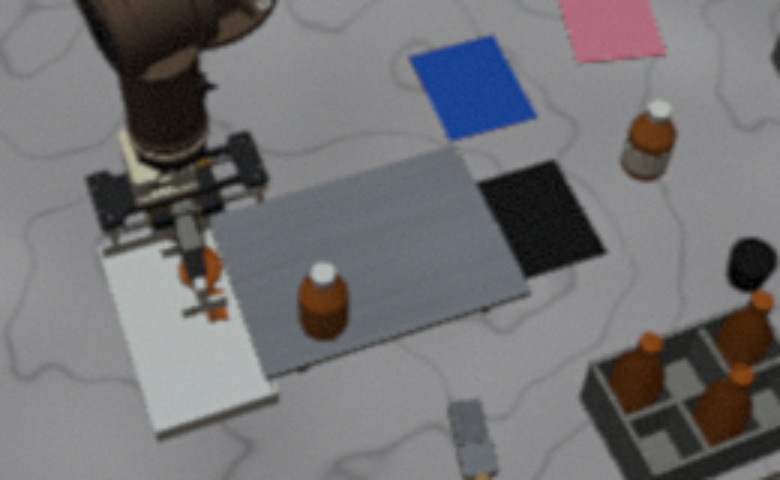

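carry_out(
  commands=[
    [1, 0, 0, 0.03, 0],
    [1, 0, 0.02, 0.06, 0],
    [1, 0.002, 0.06, 0.06, 0],
    [1, 0.004, 0.1, 0.06, 0],
    [1, 0.006, 0.14, 0.06, 0],
    [1, 0.008, 0.18, 0.06, 0],
    [1, 0.01, 0.22, 0.06, 0],
    [1, 0.02, 0.26, 0.06, 0],
    [1, 0.03, 0.3, 0.06, 0],
    [1, 0.04, 0.34, 0.06, 0],
    [1, 0.05, 0.38, 0.06, 0],
    [1, 0.05, 0.41, 0.06, 0],
    [1, 0.05, 0.43, 0.06, 0],
    [1, 0.05, 0.444, 0.06, 0],
    [1, 0.05, 0.444, 0.06, 0],
    [1, 0.05, 0.444, 0.06, 0],
  ],
)

```text
t: 21.1
ee_pos: [0.5575, 0.277, 0.2083]
tool_rot: [-3.142, 0.001, 1.536]
wrist_force: [0.3, -0.8, -3.0]
finger_gap: 0.257
```

```bash
python3 st.py s10
python3 - <<'E'
from h import *
snap('top','t2');P,im=world('t2')
cv2.imwrite('pics/c2.png',cv2.resize(im[120:230,200:410],None,fx=3.8,fy=3.8,interpolation=cv2.INTER_CUBIC))
hsv=cv2.cvtColor(im,cv2.COLOR_BGR2HSV)
m=((hsv[...,0]<15)&(hsv[...,1]>130)).astype(np.uint8)
n,l,s,c=cv2.connectedComponentsWithStats(m)
for i in range(1,n):
    if s[i,4]>10 and 120<c[i,1]<240:
        q=P[l==i];r=cv2.minAreaRect(q[:,:2].astype(np.float32)); print(c[i].round(),s[i,4],np.nanmedian(q,0).round(3),q[:,2].min().round(3),q[:,2].max().round(3),[np.round(x,3) for x in r])
sub=np.zeros(P.shape[:2],bool);sub[135:160,320:345]=1
b=P[sub&(P[...,2]>.14)];print('cap',b.mean(0),len(b))
E
```

```text
21.1 [0.5575 0.277  0.2083] [-3.142e+00  1.000e-03  1.536e+00] [ 0.01  0.59 -0.87  1.55  0.47  1.23  0.59] [ 0.3 -0.8 -3. ] 0.257
board frame -0.0006 0.2356
[331. 150.] 206 [ 0.604 -0.036  0.119] nan nan [array([ 0.615, -0.04 ]), array([0.051, 0.045]), np.float64(73.116)]
[176. 174.] 185 [0.523 0.437 0.085] 0.067 0.102 [array([0.529, 0.444]), array([0.046, 0.055]), np.float64(58.749)]
[363. 182.] 68 [ 0.528 -0.15   0.011] 0.005 0.736 [array([ 0.464, -0.109]), array([0.03 , 0.197]), np.float64(58.029)]
cap [ 0.61961441 -0.04097154  0.15272268] 76
```

View pics/c2.png

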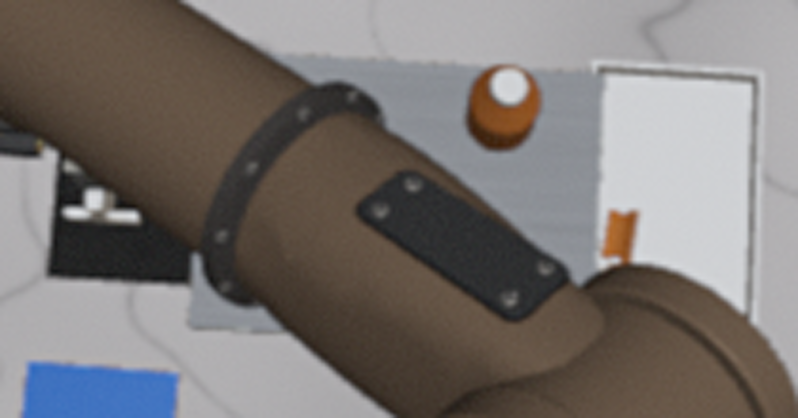

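Run:
```python
from h import *
P,im=world('s10')
hsv=cv2.cvtColor(im,cv2.COLOR_BGR2HSV)
m=((hsv[...,0]<15)&(hsv[...,1]>130)).astype(np.uint8)
n,l,s,c=cv2.connectedComponentsWithStats(m)
for i in range(1,n):
    if s[i,4]>10 and 230<c[i,0]<370 and 180<c[i,1]<270:
        q=P[l==i];q=q[~np.isnan(q[:,0])]
        r=cv2.minAreaRect(q[:,:2].astype(np.float32));print(c[i].round(),s[i,4],np.median(q,0).round(3),np.percentile(q,[5,95],0).round(3),[np.round(x,3) for x in r])
cv2.imwrite('pics/s10d.png',cv2.resize(im[205:285,225:305],None,fx=7,fy=7,interpolation=cv2.INTER_CUBIC))
```

```text
[268. 232.] 187 [ 0.488 -0.151  0.02 ] [[ 0.459 -0.171  0.01 ]
 [ 0.54  -0.133  0.028]] [array([ 0.5  , -0.147]), array([0.093, 0.048]), np.float64(15.701)]
[307. 242.] 219 [ 0.639 -0.051  0.116] [[ 0.619 -0.068  0.065]
 [ 0.65  -0.024  0.135]] [array([ 0.632, -0.045]), array([0.053, 0.04 ]), np.float64(73.754)]
```

View pics/s10d.png

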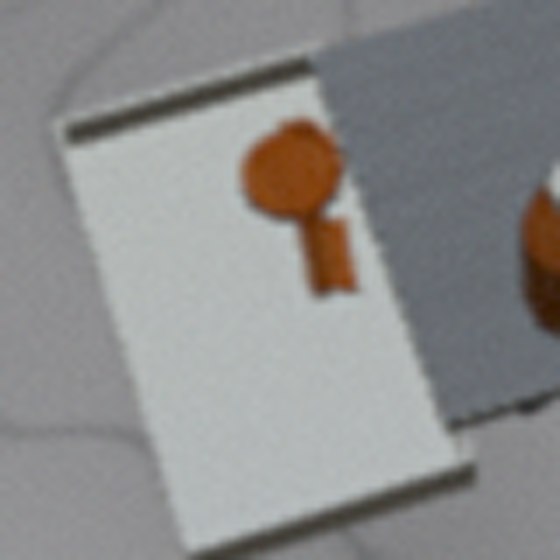

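carry_out(
  commands=[
    [1, 0, 0, -0.03, 0],
    [1, 0, 0, -0.06, 0],
    [1, 0, 0, -0.08, 0],
    [1, 0, 0, -0.09, 0],
    [1, 0, 0, -0.096, 0],
    [1, 0, 0, -0.1, 0],
    [1, 0, 0, -0.102, 0],
    [1, 0, 0, -0.103, 0],
    [1, 0, 0, -0.103, 0],
    [1, 0, 0, -0.103, 0],
  ],
)

```text
t: 22.2
ee_pos: [0.5577, 0.2779, 0.1059]
tool_rot: [3.141, -0.0, 1.536]
wrist_force: [0.9, 0.1, -2.6]
finger_gap: 0.257
```

carry_out(
  commands=[
    [1, 0, 0, -0.0005, 0],
    [1, 0, 0, -0.001, 0],
    [1, 0, 0, -0.001, 0],
    [1, 0, 0, -0.001, 0],
  ],
)

```text
t: 22.6
ee_pos: [0.5579, 0.2781, 0.1052]
tool_rot: [3.141, -0.001, 1.536]
wrist_force: [-1.0, -0.0, 5.6]
finger_gap: 0.253
```

Contact made; release and retreat upward.

carry_out(
  commands=[
    [0.8, 0, 0, 0, 0],
    [0.6, 0, 0, 0, 0],
    [0.4, 0, 0, 0, 0],
    [0.2, 0, 0, 0, 0],
    [0, 0, 0, 0, 0],
    [0, 0, 0, 0, 0],
    [0, 0, 0, 0, 0],
    [0, 0, 0, 0, 0],
    [0, 0, 0, 0, 0],
    [0, 0, 0, 0, 0],
    [0, 0, 0, 0, 0],
    [0, 0, 0, 0, 0],
  ],
)

```text
t: 23.8
ee_pos: [0.5576, 0.2777, 0.1045]
tool_rot: [3.142, -0.0, 1.536]
wrist_force: [-0.2, 0.0, 0.4]
finger_gap: 0.997
```

```bash
python3 st.py s11
```

```text
23.8 [0.5576 0.2777 0.1045] [ 3.142 -0.     1.536] [-0.03  0.69 -0.82  1.66  0.57  1.04  0.51] [-0.2  0.   0.4] 0.997
board frame -0.0006 0.2363
```

View pics/s11c.png

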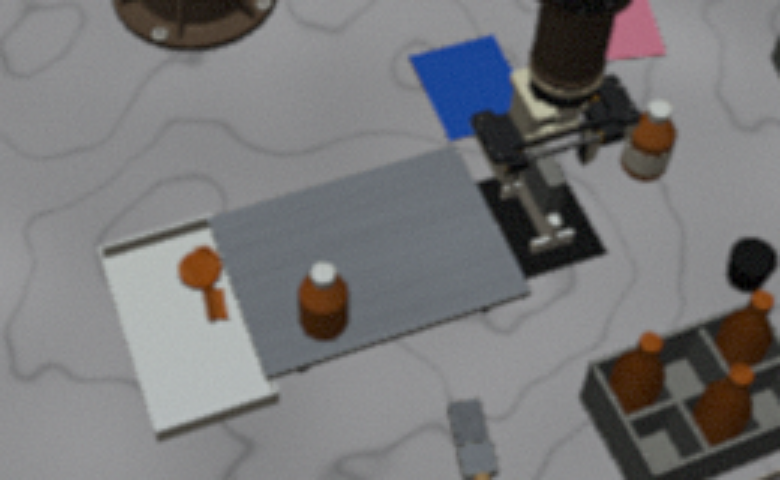

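carry_out(
  commands=[
    [0, 0, 0, 0.02, 0],
    [0, 0, 0, 0.05, 0],
    [0, 0, 0, 0.09, 0],
    [0, 0, 0, 0.13, 0],
    [0, 0, 0, 0.17, 0],
    [0, 0, -0.02, 0.18, 0],
    [0, -0.02, -0.06, 0.18, 0],
    [0, -0.04, -0.1, 0.18, 0],
    [0, -0.06, -0.14, 0.18, 0],
    [0, -0.08, -0.18, 0.18, 0],
    [0, -0.1, -0.22, 0.18, 0],
    [0, -0.1, -0.26, 0.18, 0],
    [0, -0.1, -0.3, 0.18, 0],
    [0, -0.1, -0.34, 0.18, 0],
    [0, -0.1, -0.38, 0.18, 0],
    [0, -0.1, -0.42, 0.18, 0],
    [0, -0.1, -0.46, 0.18, 0],
    [0, -0.1, -0.48, 0.18, 0],
    [0, -0.1, -0.48, 0.18, 0],
  ],
)

```text
t: 25.75
ee_pos: [0.4569, -0.206, 0.2839]
tool_rot: [-3.141, 0.0, 1.53]
wrist_force: [0.1, 0.6, -1.1]
finger_gap: 1.001
```

```bash
python3 st.py s12
python3 - <<'E'
from h import *
snap('top','t3');snap('wrist','w3')
P,im=world('s12')
q=P[140:300,330:420].reshape(-1,3);q=q[~np.isnan(q[:,0])]
b=q[(q[:,2]>.116)&(q[:,2]<.14)&(q[:,1]<.36)&(q[:,1]>.2)];print('grip',cv2.minAreaRect(b[:,:2].astype(np.float32)),b[:,2].min(),b[:,2].max(),len(b))
P,im=world('t3')
b=P[140:200,205:260].reshape(-1,3);b=b[b[:,2]>.108];print('grip top',len(b),cv2.minAreaRect(b[:,:2].astype(np.float32)) if len(b) else 0, np.median(b[:,2]) if len(b) else 0)
sub=np.zeros(P.shape[:2],bool);sub[135:160,320:345]=1
b=P[sub&(P[...,2]>.14)];print('cap',b.mean(0),len(b))
E
```

```text
25.75 [ 0.4569 -0.206   0.2839] [-3.141  0.     1.53 ] [ 1.01  0.3  -0.88  1.72  0.25  1.23  1.6 ] [ 0.1  0.6 -1.1] 1.001
board frame -0.0845 -0.2506
grip ((0.6984302401542664, 0.2550508975982666), (0.046284884214401245, 0.3457394540309906), 85.08817291259766) 0.1160087067095017 0.13946918267653707 215
grip top 191 ((0.5601550936698914, 0.2767755091190338), (0.024523628875613213, 0.06736252456903458), 88.96961212158203) 0.12192203775923982
cap [ 0.61947488 -0.04090449  0.15261408] 74
```

View pics/s12c.png

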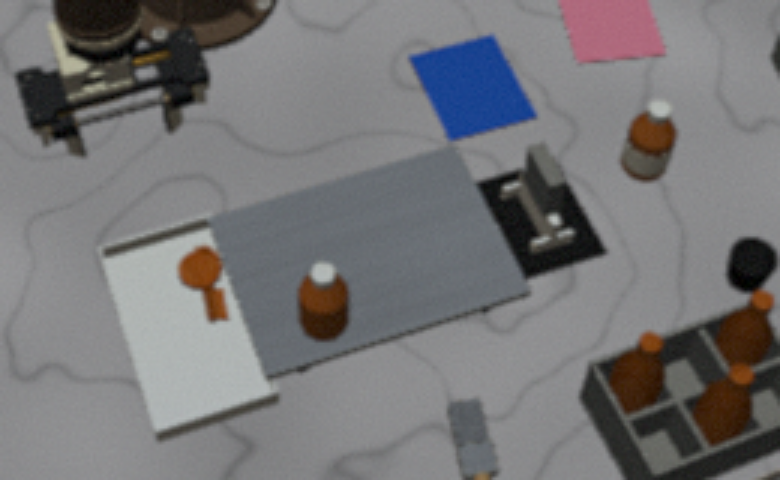

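View pics/w3.png

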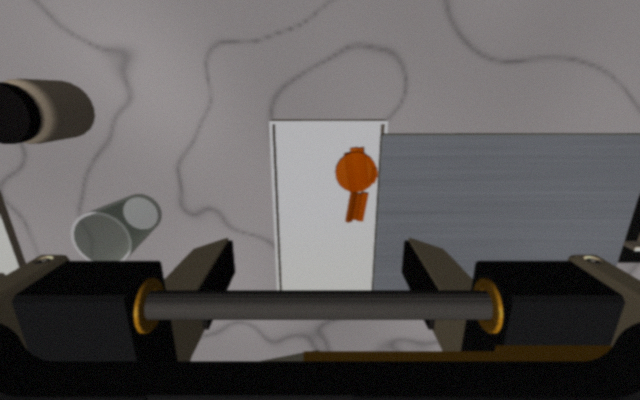

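Run:
```python
from h import *
P,im=world('w3')
for u,v in [(356,170),(345,170),(368,170),(357,149),(357,207),(330,200),(364,192)]: 
    p=P[v,u];d=p[:2]-[.542,-.193];a=.0345;print(u,v,p.round(3),'tray',(d@[np.cos(a),-np.sin(a)]).round(3),(d@[np.sin(a),np.cos(a)]).round(3))
print(read_state()['qvel'].round(3))
sign_off()
```

```text
356 170 [ 0.473 -0.153  0.018] tray -0.07 0.038
345 170 [ 0.472 -0.168  0.019] tray -0.071 0.023
368 170 [ 0.473 -0.137  0.02 ] tray -0.071 0.054
357 149 [ 0.446 -0.15   0.008] tray -0.097 0.039
357 207 [ 0.529 -0.15   0.01 ] tray -0.014 0.042
330 200 [ 0.519 -0.188  0.004] tray -0.023 0.004
364 192 [ 0.508 -0.14   0.007] tray -0.036 0.052
[-0.011 -0.009 -0.009  0.004  0.    -0.001  0.002]
the job is handed in; nothing more can be done
```

I swept all three pieces of glass into the tray and handed the job in at about 26 s of the 67 s allowed; sign-off gives no verdict. The long piece and the base went straight down the near lane. I guided the short piece around the whole bottle in the scraper's pocket, then swept it off. The scraper is back on its mat and released.

- **Glass:** The last views show all three pieces in the tray. They lie 4–5 cm from its centre towards the board, inside the ±73 mm limit, with top surfaces no higher than about 28 mm. The base came to rest on top of the long piece, so only the ends of the long piece were visible and I could not measure its position as a whole.
- **Whole bottle:** It moved less than 1 mm, measured at its cap.
- **Scraper:** It stands upright about 2 mm from the mat's centre with its top at the expected height, and the gripper is clear of it. This is from the top camera. The same check from the scene camera gave a nonsense result, because my crop of the image took in other objects, so I ignored it.
- **Beaker and stubby bottle:** Both look undisturbed in the last pictures. I did not measure the beaker. I last measured the stubby bottle before setting the scraper down, and it had not moved.

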